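# Draw a driver board out of its transit rack for inspection

### The job

Take the driver board with the finned heat sink out of the transit rack for inspection: swing the keeper bar well clear of all the boards, raise that board with its own lift lever, then draw the board up out of its guides (the rail along its top edge is there to hold it by). Set it down, without dropping it, on the ledge of the inspection rest so that it leans on the back with its fins facing out, then swing the keeper fully shut over the other two boards, which stay seated. Leave everything else on the table where it is.

Things in the scene. Friction and masses are not known exactly. Their poses are not given: they have to be found in the camera images.
- rack: Fixed aluminium rack, origin mid-underside on the table, base x -78..98, y -78..78 mm. 3 upright boards across x at x = -36 (near), 0 (middle), 36 mm (far), 120 mm long in y, in end guides 7 mm wide at y +-52..62, open above; guides and end plates end at z 102. Seated board: lower edge z 26, centre z 66, top z 106. Lift levers stick out at -y. Post at (-70, 17) up to z 114.
- keeper (a joint): Angle (rad) of the keeper: flat bar 16 mm wide over the boards at z 110..116 mm, turning about the rack's upright line x 84, y 30 mm. 0: shut, the bar points along the rack's -x, 4 mm above all 3 boards. Opens clockwise from above (free end goes to rack +y, then +x) up to 1.75; from 1.3 on clear of every board. Stays where left; about 1 N at the knob.
- keeper_knob (a point): Centre of the upright black round knob (18 mm diameter, 34 mm tall, z = 116 to 150 mm) on the keeper's free end, 140 mm from its pivot axis.
- lever_near_pad (a point): Top of the thumb pad of the near slot's lift lever: black round bar 14 mm thick, 22 mm wide along rack x, at rack y -122 mm, top at z 72 mm while its board is seated. Pressed down 17 mm (moving 4 mm outwards too) to a stop at z 55, its inner end pushes that slot's board up 26 mm. Takes 6 to 10 N; lever and board stay up when let go.
- lever_middle_pad (a point): The same pad of the middle slot's lift lever.
- lever_far_pad (a point): The same pad of the far slot's lift lever.
- finned_board_center (a point): Centre of the board to take: green, 120 mm long (own y), 80 tall (z), 4 thick (x), 0.13 to 0.2 kg; aluminium heat sink with upright fins, 64 wide, 40 tall, standing 20 mm out from the centre plane towards own -x (rack -x while in the rack). Aluminium pull rail on mid top edge: 70 mm long (y), 12 thick (x), from 26 to 40 mm above the centre. In any one of the slots.
- finned_board_face (a point): Middle of the finned face, 20 mm out from the board's centre along own -x.
- capacitor_board_center (a point): Centre of another board of the same size and rail, with three black round capacitors in a row on its -x face. Stays in the rack.
- relay_board_center (a point): Centre of another board of the same size and rail, with a white relay box and a copper-wound transformer on its -x face. Stays in the rack.
- rest: Fixed dark steel inspection rest, 110 x 130 mm, origin on the table, front to own -x, width along y. Rubber ledge from x -15 to 2 mm, top z 16; lip in front, 5 mm thick, up to z 26. Behind it a back 124 mm wide rises from (x, z) = (2, 16) to about (18, 67) mm, leaning 18 deg to +x. A board stood in it leans 18 to 30 deg, its centre near x 6, z 53 mm.
- flux_bottle_center (a point): Middle of a white bottle with a blue nozzle, 44 mm diameter, 137 mm tall. Bystander.
- multimeter_center (a point): Middle of a hand-held multimeter lying on its back, 144 x 73 x 43 mm. Bystander.
- screwdriver_center (a point): Middle of a red-handled screwdriver, 170 mm long, 26 mm high. Bystander.
- rotor_bell_center (a point): Middle of a steel rotor bell, 124 mm diameter, 44 mm high. Bystander.
Mind the look-alikes: they are no part of the job. What is shaped like the part that bears capacitor_board_center but red is not meant.

How it is judged:
By the outcome, as a careful person would: the job done as asked, in the order asked, and still so for the second after the job is handed in, with the robot touching nothing.
It also fails if it takes over 72 s, if anything falls off the work surface, if the arm or the gripper's body presses on something with over 40 N, if the wrist force passes 120 N, or if a joint passes its speed limit or range.

### The arm

A 6-joint arm with a two-finger parallel gripper is mounted at the origin on a cart in front of the work surface, level with it; the furniture and walls round the work are solid. World frame = base frame: x ahead of the robot, y to its left, z up, the work surface at z = 0. Lengths are in m, angles in rad, forces in N, time in s.
With the tool pointing down it reaches from about 0.15 to 0.775 m from the base axis. Payload 6.1 kg.
Tool frame: the origin (TCP) lies on the centre line of the jaws, within the pads' length; the fingertips stand 11 mm ahead of it and the grasp point (between the pads) lies 8 mm behind it; z points along the fingers, y is the line along which they close (so a half turn about z gives the same grasp; the last joint's range is limited). The gripper opens to 85 mm and grips with 20 to 120 N. Pads are 22 mm wide; open, the fingers measure 114 mm over their backs; the gripper's body (76 mm by 85 mm) begins 54 mm behind the grasp point. The pads swing forward as they close: fully open they stand 13 mm farther back than shut.
Start: joints at [-1.174, 0.126, -0.04, 1.405, 0, 1.571], TCP at [0.203, -0.484, 0.242] pointing down, gripper open.
Joint ranges: [-2.72, 2.72], [-0.95, 1.95], [-1.27, 1.35], [-1.78, 2.02], [-1.46, 1.47], [-3.14, 3.14]. Speed limits (rad/s): [2.39, 2.39, 3.01, 3.14, 3.14, 3.14].

### API

Orientations are given as [roll, pitch, yaw] about the fixed x, y, z axes, in that order (R = Rz(yaw) Ry(pitch) Rx(roll)).
In Python, from rig import bot gives the robot as it stands.
- The arm moves only by the tool step_arm, never from a script. Its argument "commands" is a list of rows, each a list of 5 numbers: the finger opening in mm, from 0 to 85.4, then the shift along the tool's x, y, z in mm, then the turn about the tool's z in degrees. In form: [[jaw, dx, dy, dz, turn], ...]. A call has 1 to 8 rows; each row is the pose to reach, as a shift and turn from the pose commanded when the call began, along the tool's axes at that moment; what a row does not reach only later rows make up. A row lasts 1/8 s, in which the tool goes at most 62.5 mm and 10.7 degrees, less where a joint would pass 70% of its speed; a pose out of reach is approached as far as the arm can. A call with a gripper value outside its range is refused whole. The fingers move at their own pace and stop on an object; "squeeze" is the grip in N (left out, the last holds). Time passes only in rows, so rows that repeat a pose let the fingers close. It gives the time, the measured TCP pose, the force, the opening and the grip force at its end, in the units of the state.
- bot.state(): the state, without advancing time (a new reading comes with each control period).
- bot.grab_frame(name): name is "scene" or "top" or "wrist"; returns a dict with "frame" (480x640x3 uint8, red, green, blue), "K" (3x3 intrinsics, pixels), "eye" and "attitude" of the camera in the world. Camera axes: x right, y down, z forward; pixel columns grow to the right and rows downward; lengths in m; the calibration is good to about 2 mm. A picture is of the moment at which its call begins. There is no depth.
- bot.job_done(): hands the job in; it is judged then, once.
The state is a dict: "clock": time; "joint_positions": joint angles; "dq": joint speeds; "tau": joint torques, N m; "ee_pos": TCP position; "eef_rot": TCP orientation; "force": force on the tool from outside, world axes, zero at the start; "ft_torque": the same for the moment, N m; "width": opening from 0.0 (shut) to 1.0 (fully open); "gripper_force": force on a finger pad.
Only numpy, scipy, OpenCV 4.12 (cv2) and the standard library are available. Lean on these libraries where they do the work, as an engineer would, in place of code of your own. Each camera call takes 0.05 s, during which the arm holds its last target. There are 200 camera calls.

## Working session

There is one attempt and no reset: what is moved stays moved. The work goes in short steps, Python scripts to look and compute and a tool call to move; the robot and the scene stay as the last step left them, time stands still between calls to the robot, and variables do not carry over. Pictures are saved under pics/ and viewed, at most 10 in all, crops included, and the job is handed in when it is done.

Besides the shell and the picture viewer there is one more tool, called after "Emit:" as name(argument=value, ...), one argument or row to a line, values as JSON. step_arm: Moves the arm, as the interface text tells. Its arguments: {"type":"object","properties":{"commands":{"type":"array","items":{"type":"array","items":{"type":"number"}}},"squeeze":{"type":"number"}},"required":["commands"]}

```bash
mkdir -p pics; ls
cat > h.py <<'E'
import cv2, numpy as np, json
from rig import bot
def snap(n,f):
    d=bot.grab_frame(n); cv2.imwrite(f'pics/{f}.png',d['frame'][:,:,::-1])
    np.savez(f'pics/{f}.npz',K=d['K'],eye=d['eye'],att=np.array(d['attitude'])); return d
E
python3 - <<'E'
from h import *
for n in ['scene','top','wrist']:
    d=snap(n,n+'0'); print(n,d['K'],d['eye'],d['attitude'])
print(bot.state())
E
```

```text
pics
scene [[582.79254682   0.         321.17655532]
 [  0.         582.79254682 238.6243969 ]
 [  0.           0.           1.        ]] [ 1.41365279 -0.12474183  1.03847185] [-2.37543211 -0.00692369  1.43923786]
top [[462.6185122    0.         318.61895576]
 [  0.         462.6185122  235.73018737]
 [  0.           0.           1.        ]] [ 0.30872286 -0.02131214  1.31948343] [-2.95208167e+00 -1.13845038e-03 -1.53993227e+00]
wrist [[346.57705775   0.         317.62144593]
 [  0.         346.57705775 237.92477986]
 [  0.           0.           1.        ]] [ 0.26735503 -0.45819376  0.37288129] [ 2.85983781e+00  2.05589390e-04 -1.17345701e+00]
{'clock': 0.15, 'joint_positions': array([-1.17400608e+00,  1.26277783e-01, -4.03601583e-02,  1.40539155e+00,
        8.70056051e-06,  1.57079728e+00]), 'dq': array([ 0.00045472, -0.00473731,  0.00278383, -0.00068686,  0.0014155 ,
       -0.00076141]), 'tau': array([-3.62361625e-04, -4.36273992e+01,  3.53151476e+01,  1.35473453e-02,
       -2.27722592e-05,  1.96105941e-05]), 'ee_pos': array([ 0.20278138, -0.4839416 ,  0.24169554]), 'eef_rot': array([-3.14035949e+00, -8.69938126e-06,  3.96789281e-01]), 'force': array([ 0.00572543, -0.6677376 ,  0.62061036]), 'ft_torque': array([ 0.01912115, -0.0599724 ,  0.01515776]), 'gripper_force': 0.0, 'width': 1.0009346157311136}
```

View pics/top0.png

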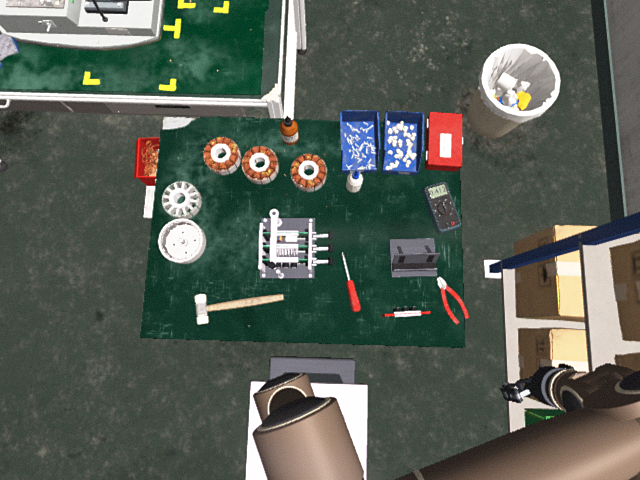

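View pics/scene0.png

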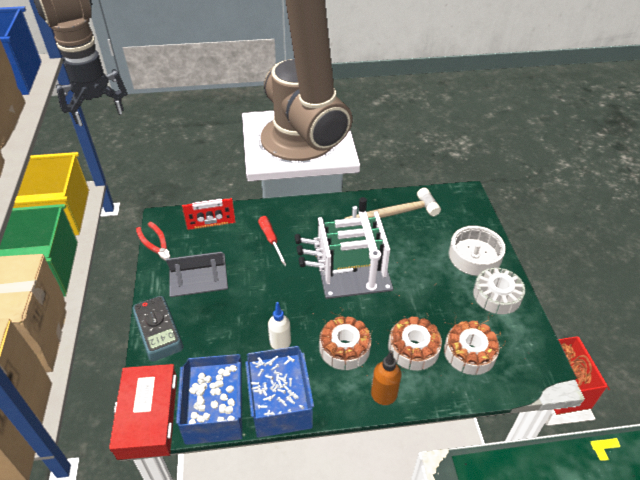

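The top view shows the rack near (287,248) with its levers pointing right at (320,236/248/260). The rest is at (414,257) and the knob is near (274,268). I'll enlarge the rack and the rest.

Run:
```python
from h import *
a=cv2.imread('pics/top0.png')
c=cv2.resize(a[205:290,245:345],None,fx=6,fy=6,interpolation=cv2.INTER_CUBIC)
cv2.imwrite('pics/c1.png',c)
r=cv2.resize(a[225:290,375:455],None,fx=5,fy=5,interpolation=cv2.INTER_CUBIC)
s=cv2.imread('pics/scene0.png')
s1=cv2.resize(s[190:305,285:405],None,fx=4,fy=4,interpolation=cv2.INTER_CUBIC)
s2=cv2.resize(s[240:305,155:240],None,fx=3,fy=3,interpolation=cv2.INTER_CUBIC)
o=np.zeros((600,800,3),np.uint8); o[:325,:400]=r; o[:460,320+0:800][:, :0]=0
o=np.zeros((530,790,3),np.uint8); 
r=cv2.resize(r,(300,244)); o[:244,:300]=r; o[:460,305:785]=s1; o[250:445,:255]=s2
cv2.imwrite('pics/c2.png',o)
```

```text
(no output)
```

View pics/c1.png

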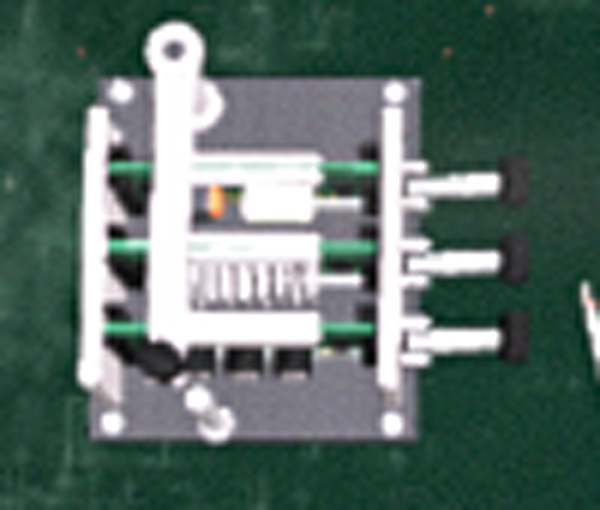

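View pics/c2.png

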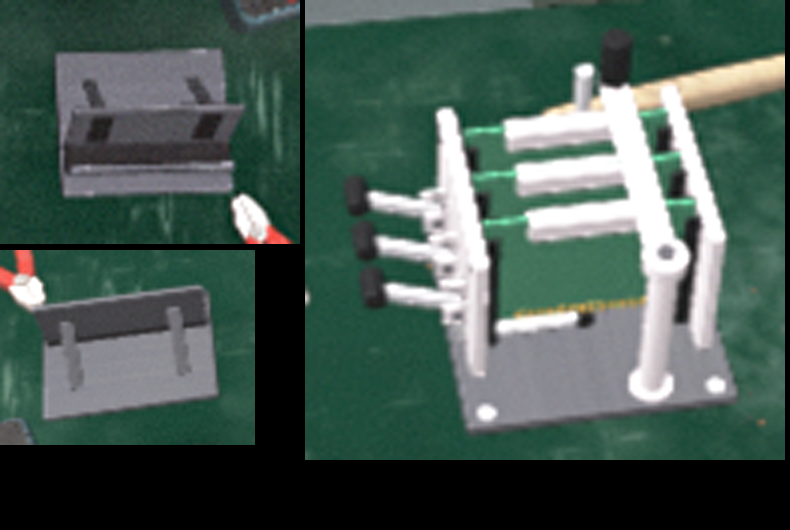

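Candidates for the board in crop c1:
- **Near slot:** three black capacitors, at (195–295,360).
- **Middle slot:** comb of fins, at (250,285).
- **Far slot:** white relay and orange copper, at (215–280,200).

The finned board is therefore in the middle slot. In the rest crop the lip is towards the image bottom (world −x) and the back is behind it. The red look-alike card lies off to the side at (405,313).

```bash
cat >> h.py <<'E'
from scipy.spatial.transform import Rotation as Ro
from scipy.optimize import least_squares
def proj(d,P):
    R=Ro.from_euler('xyz',d['att']).as_matrix()
    p=(np.atleast_2d(P)-d['eye'])@R
    q=p@d['K'].T; return q[:,:2]/q[:,2:]
def ray(d,uv,z):
    R=Ro.from_euler('xyz',d['att']).as_matrix()
    v=R@np.linalg.inv(d['K'])@[uv[0],uv[1],1]; return d['eye']+v*(z-d['eye'][2])/v[2]
def fit(d,L,uv,x0):
    L=np.array(L)/1000
    def W(p):
        c,s=np.cos(p[2]),np.sin(p[2]); return np.c_[p[0]+c*L[:,0]-s*L[:,1],p[1]+s*L[:,0]+c*L[:,1],L[:,2]]
    f=lambda p:(proj(d,W(p))-uv).ravel()
    r=least_squares(f,x0,loss='soft_l1'); return r.x,f(r.x).reshape(-1,2)
E
python3 - <<'E'
from h import *
np.set_printoptions(precision=4,suppress=True)
d=np.load('pics/top0.npz')
c=np.array([(513,338),(513,258),(513,180),(174,48),(92,440),(415,440),(100,77),(420,77)])
uv=(c+.5)/6-.5+[245,205]
L=[(-36,-122,72),(0,-122,72),(36,-122,72),(84,30,118),(-78,78,6),(-78,-78,6),(98,78,6),(98,-78,6)]
p,e=fit(d,L,uv,[.3,.07,0]);print('rack',p,'\n',e)
c=np.array([(63,195),(232,190),(57,52),(222,48),(72,107),(243,104),(66,167),(232,163)])
uv=(c+.5)/3.75-.5+[375,225]
for q in uv[:4]: print(ray(d,q,.004))
L=[(18,62,67),(18,-62,67),(-17.5,62,26),(-17.5,-62,26)]
p,e=fit(d,L,uv[4:],[.3,-.25,0]);print('rest',p,'\n',e)
E
```

```text
rack [0.5137 0.074  0.0226] 
 [[ 0.0551 -0.4482]
 [ 0.1019 -0.1855]
 [ 0.1482 -0.1167]
 [ 0.2131  0.467 ]
 [-0.8182 -0.2121]
 [ 0.2541  0.2464]
 [-0.1889 -0.084 ]
 [ 0.0325  0.3602]]
[ 0.4489 -0.2259  0.004 ]
[ 0.4567 -0.3543  0.004 ]
[ 0.5592 -0.2212  0.004 ]
[ 0.5663 -0.3485  0.004 ]
rest [ 0.4902 -0.286   0.0514] 
 [[ 0.1908  0.6339]
 [-0.1686  0.5202]
 [ 0.0857 -0.6762]
 [-0.1079 -0.5066]]
```

The fit puts the rack at (0.514, 0.074) with yaw 0.023, and the rest at (0.490, −0.286) with yaw 0.055. Both are consistent with the given sizes. Next I go above the knob.

```bash
cat >> h.py <<'E'
RK=np.array([.5137,.074,.0226]); RS=np.array([.4902,-.286,.055])
def w(fr,x,y):
    c,s=np.cos(fr[2]),np.sin(fr[2]); return np.array([fr[0]+(c*x-s*y)/1000,fr[1]+(s*x+c*y)/1000])
def go(xy,z,yaw):
    s=bot.state(); y0=s['eef_rot'][2]; D=np.r_[xy,z]-s['ee_pos']; c,n=np.cos(y0),np.sin(y0)
    print('dx %.1f dy %.1f dz %.1f turn %.1f'%(*(1000*np.array([c*D[0]+n*D[1],n*D[0]-c*D[1],-D[2]])),-np.degrees((yaw-y0+np.pi)%(2*np.pi)-np.pi)), 'clock %.2f'%s['clock'],s['ee_pos'].round(4),s['eef_rot'].round(4),s['force'].round(1),round(s['width'],3),round(float(s['gripper_force']),1))
E
python3 -c "
from h import *
go(w(RK,-56,30),.23,np.pi/2+RK[2])"
```

```text
dx 461.2 dy -442.8 dz 11.7 turn -68.6 clock 0.15 [ 0.2028 -0.4839  0.2417] [-3.1404 -0.      0.3968] [ 0.  -0.7  0.6] 1.001 0.0
```

Emit:
step_arm(
  commands=[
    [40,58,-55,0,-9],
    [40,115,-111,0,-17],
    [40,173,-166,0,-26],
    [40,231,-221,0,-34],
    [40,288,-277,5,-43],
    [40,346,-332,10,-51],
    [40,404,-387,12,-60],
    [40,461,-443,12,-68.6],
  ],
)

```text
clock: 1.15
ee_pos: [0.402, -0.0236, 0.2334]
eef_rot: [3.141, 0.0, 1.599]
force: [1.4, -0.9, 0.0]
width: 0.469
gripper_force: 0.0
```

```bash
python3 -c "
from h import *
go(w(RK,-56,30),.23,np.pi/2+RK[2])"
```

```text
dx 124.7 dy 58.6 dz 3.4 turn 0.3 clock 1.15 [ 0.402  -0.0236  0.2334] [3.1411e+00 2.0000e-04 1.5992e+00] [ 1.4 -0.9  0. ] 0.469 0.0
```

Emit:
step_arm(
  commands=[
    [40,45,20,3,0],
    [40,90,42,3,0],
    [40,125,58,3,0],
    [40,125,58,3,0],
    [40,125,58,3,0],
  ],
)

```text
clock: 1.78
ee_pos: [0.4563, 0.1004, 0.2302]
eef_rot: [-3.141, 0.0, 1.594]
force: [-0.3, -0.2, 0.7]
width: 0.468
gripper_force: 0.0
```

```bash
python3 -c "
from h import *
go(w(RK,-56,30),.23,np.pi/2+RK[2])
snap('wrist','w1')
"
```

```text
dx 2.3 dy 0.8 dz 0.2 turn 0.1 clock 1.77 [0.4563 0.1004 0.2302] [-3.1406e+00  5.0000e-04  1.5944e+00] [-0.3 -0.2  0.7] 0.468 0.0
```

View pics/w1.png

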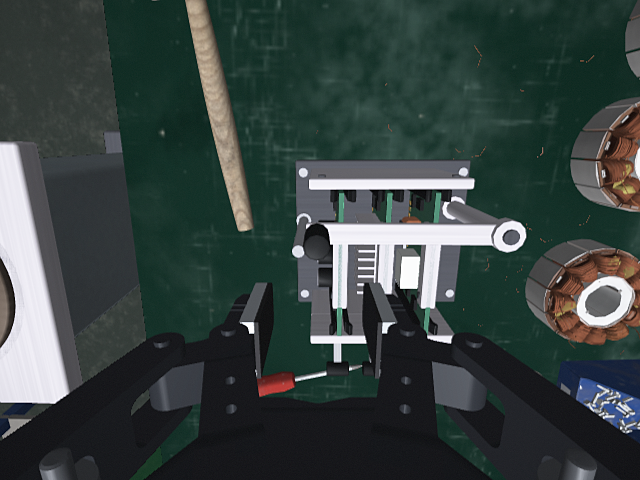

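The wrist view shows the knob top at (317,236) and the pivot at (509,236). The base corners are at (297,161), (471,161) and (297,302).

Run:
```python
from h import *
np.set_printoptions(precision=4,suppress=True)
d=np.load('pics/w1.npz')
print(ray(d,(317,236),.150),w(RK,-56,30)); print(ray(d,(509,236),.118),w(RK,84,30))
L=[(-56,30,150),(84,30,118),(-78,78,6),(98,78,6),(-78,-78,6)]
p,e=fit(d,L,np.array([(317,236),(509,236),(297,161),(471,161),(297,302)]),RK);print(p,e)
```

```text
[0.4553 0.1093 0.15  ] [0.457  0.1027]
[0.5953 0.1037 0.118 ] [0.597  0.1059]
[0.5119 0.0716 0.0172] [[-0.0576 13.0292]
 [-0.0002  0.8852]
 [-1.1011 -2.1879]
 [ 0.6378 -0.9048]
 [ 0.3469 -1.44  ]]
```

Run:
```python
from h import *
a=cv2.imread('pics/w1.png').max(2)
for v in range(214,268,3): print(v,' '.join('%3d'%x for x in a[v,298:340:2]))
```

```text
214  90 198 225 241 217 111 107 109 108 108 110 108 110 108 110 109 109 109 114  68  85
217 244 193  80  78 120 243 150 107 111 110 110 108 109 109 109 110 109 110 115  57  86
220 253  83  95  94  87 147 255 101 108 109  81  49  54  54  53  58  59  59  62  39 104
223 144  90  93  92  95 144 151 118  90  47  76 113 164 154 146 145 143 143 142 141 137
226  89  94  94  87 255 248  15  12  17  19  16  16   9 109 255 253 251 252 251 251 251
229  92  93  92  93  56   9  18  17  19  17  17  17  13  19   0 255 250 249 249 249 249
232  92  92  93  99  14  17  19  17  18  19  19  16  21  17  16 132 248 242 243 243 243
235  92  91  93  51  15  18  17  14  27  42  33  21  19  18  17   0 255 247 246 246 246
238  92  91  93  28  14  31  48  49  47  48  46  48  46  38  18   0 255 249 248 248 248
241  90  90  96  18  45  50  51  52  52  51  50  49  47  45  42   6 255 247 247 246 247
244  77  82  94  33  55  56  55  54  54  55  56  51  50  49  49  36 163 170 249 245 241
247 236 241 191  42  62  61  60  57  59  58  58  54  52  51  48  46  17  18 251 243 235
250 232 233 247  52  68  68  68  66  65  64  59  55  55  54  53  44  25  23 251 243 226
253 231 230 238 108  65  78  76  74  73  69  64  61  59  56  51  32  36  31 251 243 219
256 245 222 146 105 105  61  83  82  80  76  72  69  65  45  57  55  49  37 251 244 225
259 100 106 107 109 108 109  96  89  66  61  44  56  60  68  66  63  56  55 252 244 228
262 105 109 108 107 109 108 107 107 108 108  83  34  37  35  37  37  36  56 252 244 222
265 105 110 108 109 108 107 108 108 108 108 112 113 114 114 114 114 112  76 251 244 209
```

```bash
sed -i 's/^RK=np.array(\[[^]]*\])/RK=np.array([.5122,.0722,.0185])/' h.py
python3 - <<'E'
from h import *
np.set_printoptions(precision=1,suppress=True)
print(ray(np.load('pics/w1.npz'),(316.5,248),.15),w(RK,-56,30))
go(w(RK,-56,30),.135,np.pi/2+RK[2])
y0=1.594;c,n=np.cos(y0),np.sin(y0)
k0=w(RK,-56,30)
for t in np.linspace(0,1.55,17)[1:]:
    D=(w(RK,84-140*np.cos(t),30+140*np.sin(t))-k0)*1000
    print('%.2f %.1f %.1f'%(t,c*D[0]+n*D[1],n*D[0]-c*D[1]))
E
```

```text
[0.5 0.1 0.2] [0.5 0.1]
dx 1.1 dy -0.7 dz 95.4 turn 0.2 clock 1.82 [0.5 0.1 0.2] [-3.1  0.   1.6] [0.1 0.7 0.4] 0.469 0.0
0.10 13.5 0.7
0.19 26.9 2.7
0.29 40.1 6.1
0.39 52.9 10.6
0.48 65.1 16.4
0.58 76.8 23.4
0.68 87.7 31.4
0.78 97.8 40.4
0.87 106.9 50.4
0.97 115.1 61.3
1.07 122.2 72.8
1.16 128.1 85.0
1.26 132.8 97.7
1.36 136.3 110.8
1.45 138.4 124.2
1.55 139.3 137.7
```

Emit:
step_arm(
  commands=[
    [40,1,-0.7,45,0],
    [40,1,-0.7,85,0],
    [40,1,-0.7,95,0],
    [15,1,-0.7,95,0],
    [15,1,-0.7,95,0],
    [15,1,-0.7,95,0],
  ],
  squeeze=20,
)

```text
clock: 2.58
ee_pos: [0.4554, 0.1014, 0.1366]
eef_rot: [-3.141, 0.0, 1.594]
force: [-5.7, -0.6, 0.4]
width: 0.199
gripper_force: 22.2
```

Emit:
step_arm(
  commands=[
    [10,13.5,0.7,0,0],
    [10,26.9,2.7,0,0],
    [10,40.1,6.1,0,0],
    [10,52.9,10.6,0,0],
    [10,65.1,16.4,0,0],
    [10,76.8,23.4,0,0],
    [10,87.7,31.4,0,0],
    [10,97.8,40.4,0,0],
  ],
)

```text
clock: 3.58
ee_pos: [0.4909, 0.2032, 0.1365]
eef_rot: [-3.135, -0.007, 1.596]
force: [-15.2, 8.9, 3.6]
width: 0.198
gripper_force: 22.9
```

Emit:
step_arm(
  commands=[
    [10,9.1,10,0,0],
    [10,17.3,20.9,0,0],
    [10,24.4,32.4,0,0],
    [10,30.3,44.6,0,0],
    [10,35,57.3,0,0],
    [10,38.5,70.4,0,0],
    [10,40.6,83.8,0,0],
    [10,41.5,97.3,0,0],
  ],
)

```text
clock: 4.58
ee_pos: [0.5912, 0.245, 0.1365]
eef_rot: [3.141, -0.001, 1.595]
force: [-2.5, 0.7, -0.5]
width: 0.199
gripper_force: 22.3
```

Emit:
step_arm(
  commands=[
    [40,0,0,0,0],
    [40,0,0,0,0],
    [40,0,0,30,0],
    [40,0,0,-70,0],
    [40,0,0,-70,0],
  ],
)

```text
clock: 5.2
ee_pos: [0.5898, 0.2435, 0.2071]
eef_rot: [3.141, 0.0, 1.594]
force: [1.6, -0.5, 2.0]
width: 0.469
gripper_force: 0.0
```

One row in that call had a wrong-sign dz and dipped the tool before it rose. I'll check nothing was disturbed and compute the lever target.

Run:
```python
from h import *
snap('top','t1'); a=cv2.imread('pics/t1.png'); cv2.imwrite('pics/t1c.png',cv2.resize(a[180:290,225:345],None,fx=5,fy=5,interpolation=cv2.INTER_CUBIC))
go(w(RK,0,-123),.2,np.pi/2+RK[2]); print(bot.state()['force'])
```

```text
dx -293.2 dy -83.9 dz 13.2 turn 0.3 clock 5.25 [0.5916 0.2443 0.2132] [ 3.1337e+00 -2.5000e-03  1.5938e+00] [0.1 0.1 3.1] 0.466 0.0
[0.0769774  0.07304757 3.07321731]
```

View pics/t1c.png

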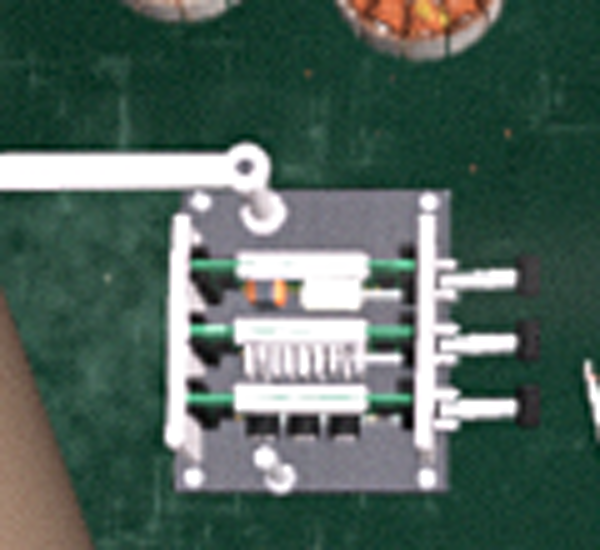

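The keeper is open, pointing left along rack +y. The comb of fins is confirmed in the middle slot at crop (300,360), and its lever pad is at (528,340).

Emit:
step_arm(
  commands=[
    [0,-50,-14,0,0],
    [0,-100,-29,0,0],
    [0,-150,-43,0,0],
    [0,-200,-57,0,0],
    [0,-250,-72,0,0],
    [0,-293,-84,0,0.2],
    [0,-293,-84,0,0.2],
    [0,-293,-84,0,0.2],
  ],
)

```text
clock: 6.25
ee_pos: [0.5133, -0.0508, 0.2059]
eef_rot: [3.141, 0.0, 1.59]
force: [-0.4, 0.2, 0.9]
width: 0.001
gripper_force: 0.0
```

Run:
```python
from h import *
go(w(RK,0,-123),.083,np.pi/2+RK[2])
d=snap('wrist','w2')
for x in (-36,0,36):
  print(proj(np.load('pics/w2.npz'),np.r_[w(RK,x,-122),.072]), proj(np.load('pics/w2.npz'),[np.r_[w(RK,x,35),.106],np.r_[w(RK,x,-35),.106]]))
```

```text
dx 0.0 dy 1.2 dz 122.9 turn 0.0 clock 6.25 [ 0.5133 -0.0508  0.2059] [3.1406 0.     1.5899] [-0.4  0.2  0.9] 0.001 0.0
[[273.93895387 227.08859867]] [[257.3434455  -25.48573196]
 [262.62357221 105.70237252]]
[[319.55011332 227.14490306]] [[320.59678909 -25.40981924]
 [320.19822425 105.77249596]]
[[365.16183794 227.20120815]] [[383.85121963 -25.33390521]
 [377.77377685 105.84262049]]
```

View pics/w2.png

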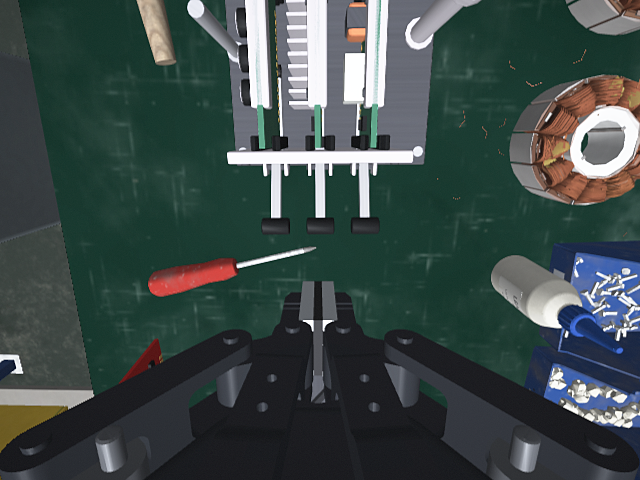

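The three pads appear at (276/320/365,225), as predicted. Next I press the middle one.

Emit:
step_arm(
  commands=[
    [0,0,1,55,0],
    [0,0,1,105,0],
    [0,0,1,118,0],
    [0,0,1,124,0],
    [0,-1,1,128,0],
    [0,-2,1,132,0],
    [0,-3,1,136,0],
    [0,-4,1,139,0],
  ],
)

```text
clock: 7.3
ee_pos: [0.5152, -0.0552, 0.0695]
eef_rot: [3.139, 0.002, 1.591]
force: [-5.5, -1.0, 8.1]
width: -0.0
gripper_force: 4.1
```

Emit:
step_arm(
  commands=[
    [0,0,0,1,0],
    [0,0,0,2,0],
    [0,0,0,2,0],
  ],
)

```text
clock: 7.68
ee_pos: [0.5156, -0.0554, 0.0676]
eef_rot: [3.138, 0.002, 1.59]
force: [-4.9, -3.5, 8.1]
width: -0.002
gripper_force: 3.7
```

Emit:
step_arm(
  commands=[
    [0,0,0,1.5,0],
    [0,0,0,3,0],
    [0,0,0,3,0],
  ],
)

```text
clock: 8.05
ee_pos: [0.5157, -0.0558, 0.0655]
eef_rot: [3.138, 0.003, 1.59]
force: [-7.0, -3.5, 15.6]
width: 0.003
gripper_force: 7.1
```

Emit:
step_arm(
  commands=[
    [0,0,0,-50,0],
    [0,0,0,-110,0],
    [26,0,0,-135,0],
    [26,50,-2,-135,0],
    [26,90,-3,-135,0],
    [26,90,-3,-135,0],
    [26,90,-3,-135,0],
  ],
)

```text
clock: 8.93
ee_pos: [0.5104, 0.0353, 0.198]
eef_rot: [3.139, 0.0, 1.591]
force: [-0.4, -0.6, 1.0]
width: 0.307
gripper_force: 0.0
```

Run:
```python
from h import *
go(w(RK,0,0),.126,np.pi/2+RK[2])
snap('top','t2')
a=cv2.imread('pics/t2.png')[180:290,245:345]; d=snap('wrist','w3'); 
o=np.zeros((480,780,3),np.uint8); o[:,:480]=d['frame'][:,80:560,::-1]; o[:330,480:]=cv2.resize(a,(300,330)); cv2.imwrite('pics/v3.png',o)
d=np.load('pics/w3.npz')
for x,z in ((-36,.106),(0,.132),(36,.106)):
  print(proj(d,[np.r_[w(RK,x,35),z],np.r_[w(RK,x,-35),z]]).round(1)-[80,0])
```

```text
dx 36.8 dy 2.6 dz 72.0 turn 0.1 clock 8.93 [0.5104 0.0353 0.198 ] [3.1391e+00 2.0000e-04 1.5914e+00] [-0.4 -0.6  1. ] 0.307 0.0
[[184.  131.7]
 [188.3 240.8]]
[[243.2 131.1]
 [242.5 253.3]]
[[301.1 132. ]
 [295.6 241. ]]
```

View pics/v3.png

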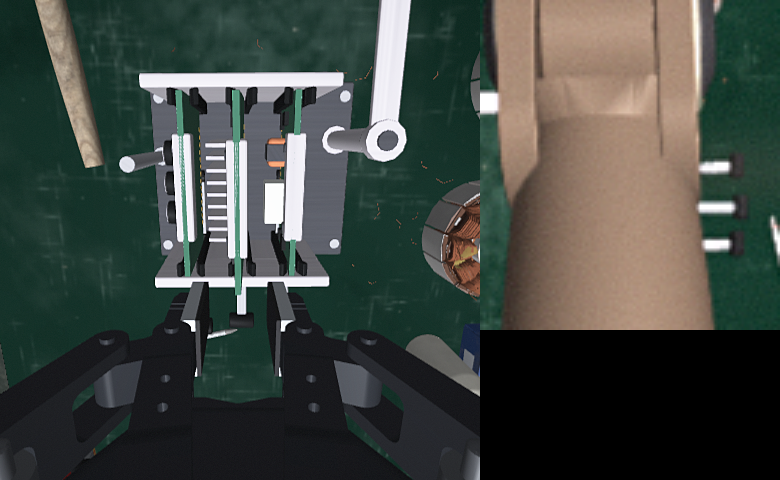

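The board is raised, with its rail from (238,140) to (236,258). That is about 2 mm −x and 3 mm −y of prediction, so I'll correct for it and grip.

Emit:
step_arm(
  commands=[
    [26,20,-1,0,0],
    [26,33,-1,30,0],
    [26,33,-1,55,0],
    [26,33,-1,66,0],
    [26,33,-1,71,0],
    [26,33,-1,71,0],
  ],
)

```text
clock: 9.78
ee_pos: [0.5083, 0.0678, 0.1259]
eef_rot: [3.141, -0.0, 1.59]
force: [0.2, 0.9, -0.2]
width: 0.304
gripper_force: 0.0
```

Emit:
step_arm(
  commands=[
    [8,0,0,0,0],
    [8,0,0,0,0],
    [8,0,0,0,0],
  ],
  squeeze=50,
)

```text
clock: 10.15
ee_pos: [0.5093, 0.0682, 0.1265]
eef_rot: [3.139, 0.0, 1.591]
force: [4.6, -1.2, 2.4]
width: 0.124
gripper_force: 49.4
```

Emit:
step_arm(
  commands=[
    [8,0,0,-8,0],
    [8,0,0,-20,0],
    [8,0,0,-34,0],
    [8,0,0,-48,0],
    [8,0,0,-62,0],
    [8,0,0,-76,0],
    [8,0,0,-90,0],
    [8,0,0,-90,0],
  ],
)

```text
clock: 11.15
ee_pos: [0.5085, 0.0683, 0.2169]
eef_rot: [3.14, -0.0, 1.591]
force: [-0.9, -0.2, -2.1]
width: 0.128
gripper_force: 49.1
```

Run:
```python
from h import *
go(w(RS,-6,0),.15,np.pi/2+RS[2])
```

```text
dx -354.1 dy -31.3 dz 66.9 turn -2.0 clock 11.15 [0.5085 0.0683 0.2169] [ 3.1396e+00 -3.0000e-04  1.5905e+00] [-0.9 -0.2 -2.1] 0.128 49.1
```

Emit:
step_arm(
  commands=[
    [8,-30,-3,0,0],
    [8,-70,-6,0,0],
    [8,-120,-11,0,0],
    [8,-170,-16,0,-1],
    [8,-220,-20,0,-2],
    [8,-270,-24,0,-2],
    [8,-320,-29,0,-2],
    [8,-350,-31,0,-2],
  ],
)

```text
clock: 12.15
ee_pos: [0.4832, -0.2845, 0.2147]
eef_rot: [-3.141, -0.0, 1.624]
force: [-1.0, 0.4, -0.8]
width: 0.128
gripper_force: 49.0
```

Emit:
step_arm(
  commands=[
    [8,0,0,0,0],
    [8,0,0,0,0],
    [8,0,0,0,0],
  ],
)

```text
clock: 12.52
ee_pos: [0.484, -0.2814, 0.2154]
eef_rot: [-3.141, -0.0, 1.627]
force: [0.2, 1.4, -2.1]
width: 0.131
gripper_force: 48.9
```

Run:
```python
from h import *
go(w(RS,-6,0),.15,np.pi/2+RS[2])
d=snap('wrist','w4'); cv2.imwrite('pics/v4.png',cv2.resize(d['frame'][60:380,140:500,::-1],None,fx=1.8,fy=1.8))
d=np.load('pics/w4.npz')
for q in [(18,62,67),(18,-62,67),(-20,62,26),(-20,-62,26),(-15,62,26)]:
  print(q,((proj(d,np.r_[w(RS,*q[:2]),q[2]/1000])-[140,60])*1.8).round(0))
```

```text
dx -5.0 dy -0.0 dz 65.4 turn 0.1 clock 12.53 [ 0.484  -0.2814  0.2154] [-3.1414e+00 -4.0000e-04  1.6268e+00] [ 0.2  1.4 -2.1] 0.131 48.9
(18, 62, 67) [[376. 168.]]
(18, -62, 67) [[369. 428.]]
(-20, 62, 26) [[293. 165.]]
(-20, -62, 26) [[295. 395.]]
(-15, 62, 26) [[303. 165.]]
```

View pics/v4.png

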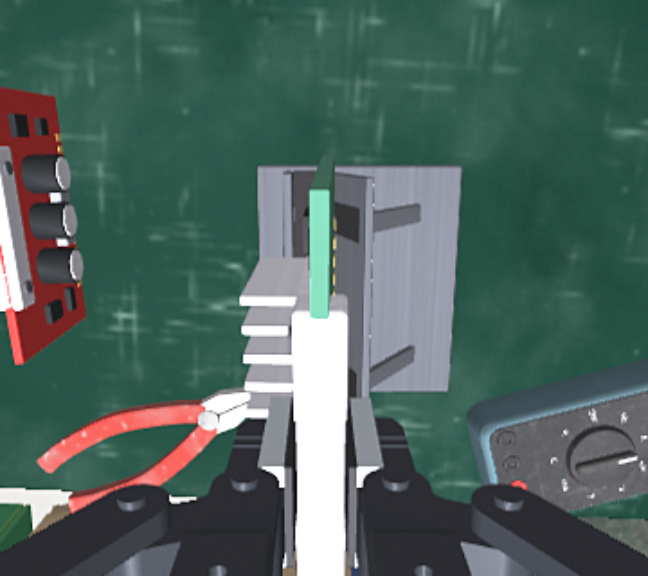

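Run:
```python
from h import *
d=np.load('pics/w4.npz')
u=lambda x,y:(x/1.8+140,y/1.8+60)
for n,q,z in [('rail+y end',(320,310),.221),('board top+y end',(320,190),.221),('base fl',(258,167),.004),('base bl',(462,167),.004),('base br',(452,391),.004),('back top +y',(373,178),.067),('lip outer',(284,172),.026),('lip inner',(293,172),.026)]:
    print(n,ray(d,u(*q),z).round(4))
```

```text
rail+y end [ 0.4818 -0.2467  0.221 ]
board top+y end [ 0.4804 -0.2221  0.221 ]
base fl [ 0.4473 -0.2284  0.004 ]
base bl [ 0.556  -0.2222  0.004 ]
base br [ 0.5655 -0.3505  0.004 ]
back top +y [ 0.5037 -0.2273  0.067 ]
lip outer [ 0.4625 -0.229   0.026 ]
lip inner [ 0.467  -0.2288  0.026 ]
```

Rest refined to origin (0.4875, −0.290) from this view. I shift the board to mid-ledge and descend.

Emit:
step_arm(
  commands=[
    [8,-8.5,-4.5,10,0],
    [8,-8.5,-4.5,40,0],
    [8,-8.5,-4.5,70,0],
    [8,-8.5,-4.5,95,0],
    [8,-8.5,-4.5,110,0],
    [8,-8.5,-4.5,117,0],
    [8,-8.5,-4.5,120,0],
    [8,-8.5,-4.5,120,0],
  ],
)

```text
clock: 13.58
ee_pos: [0.4802, -0.2913, 0.096]
eef_rot: [3.141, 0.001, 1.626]
force: [-0.8, -0.2, -2.6]
width: 0.127
gripper_force: 48.9
```

Emit:
step_arm(
  commands=[
    [8,0,0,1,0],
    [8,0,0,2,0],
    [8,0,0,3,0],
    [8,0,0,3,0],
  ],
)

```text
clock: 14.08
ee_pos: [0.4804, -0.2909, 0.0935]
eef_rot: [3.14, 0.0, 1.626]
force: [-0.6, 2.4, 5.1]
width: 0.121
gripper_force: 49.8
```

Contact is at the expected ledge height, with about 5 N up. Next I open slightly while the front finger pushes the top back.

Emit:
step_arm(
  commands=[
    [16,0,2,0,0],
    [20,0,4,0,0],
    [22,0,6,-1,0],
    [22,0,8,-2,0],
    [22,0,10,-3,0],
    [22,0,12,-3,0],
    [22,0,14,-3,0],
  ],
  squeeze=20,
)

```text
clock: 14.95
ee_pos: [0.494, -0.2903, 0.0955]
eef_rot: [3.142, 0.0, 1.626]
force: [-0.2, -0.0, 0.3]
width: 0.26
gripper_force: 0.0
```

Run:
```python
from h import *
a=snap('scene','s5')['frame'][215:310,145:240,::-1]; b=snap('wrist','w5')['frame'][60:380,140:500,::-1]
o=np.zeros((400,800,3),np.uint8); o[:380,:380]=cv2.resize(a,(380,380),interpolation=cv2.INTER_CUBIC); o[:356,390:790]=cv2.resize(b,(400,356)); cv2.imwrite('pics/v5.png',o)
```

```text
(no output)
```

View pics/v5.png

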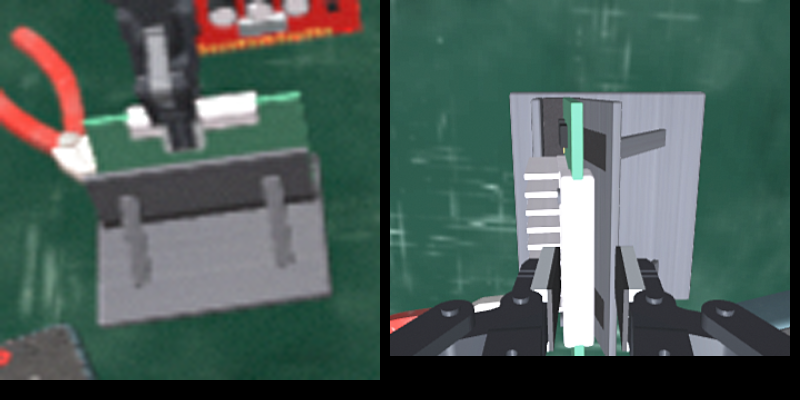

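The board stands in the ledge and leans back, with the fins (crop 540,210) facing the front. I keep pushing gently until it rests on the back.

Emit:
step_arm(
  commands=[
    [22,0,2,0,0],
    [22,0,4,0,0],
    [22,0,6,0,0],
    [22,0,8,0,0],
    [22,0,10,0,0],
    [22,0,12,0,0],
    [22,0,12,0,0],
  ],
)

```text
clock: 15.92
ee_pos: [0.506, -0.2896, 0.0955]
eef_rot: [-3.142, 0.0, 1.626]
force: [-0.6, 0.1, 0.0]
width: 0.257
gripper_force: 0.0
```

Emit:
step_arm(
  commands=[
    [22,0,2,0,0],
    [22,0,4,0,0],
    [22,0,6,0,0],
    [22,0,7,0,0],
    [22,0,7,0,0],
  ],
)

```text
clock: 16.55
ee_pos: [0.5128, -0.2893, 0.0954]
eef_rot: [-3.141, -0.0, 1.626]
force: [-0.4, -0.1, 0.5]
width: 0.258
gripper_force: 0.2
```

Run:
```python
from h import *
d=snap('wrist','w6')['frame'].astype(int); print(bot.state()['force'].round(1))
# predicted rail +y part in view: rail centre for lean angles
D=np.load('pics/w6.npz')
for a in (5,10,15,20,25,30):
    t=np.radians(a); fx=-7.5
    print(a,proj(D,np.r_[w([.4875,-.29,.058],fx+80*np.sin(t),25),.016+.08*np.cos(t)]).round(0))
for v in (200,215,230,245,260): print(v,[''.join('W' if p.min()>180 else 'g' if p[1]>p[0]+25 else 'k' if p.max()<60 else '.' for p in d[v,230:410:2])])
```

```text
[-0.4 -0.2  0.1]
5 [[253. 251.]]
10 [[271. 250.]]
15 [[288. 249.]]
20 [[305. 247.]]
25 [[321. 245.]]
30 [[335. 243.]]
200 ['........kk........W...gggggggggggggggggggggg.....................................ggggggggg']
215 ['.........WW............WWWWWWWWWW......gggggWWW..................................ggggggggg']
230 ['.........WW................WWW...WWWWWWWWWWWWWWW................................gggggggggg']
245 ['......W...W................WWWWWWWWWWWWWWWWWWWWW................................gggggggggg']
260 ['.......W..WW...............WWWWWWWWWWWWWWWWWWWWW...............................ggggggggggg']
```

Emit:
step_arm(
  commands=[
    [22,0,1.5,0,0],
    [22,0,3,0,0],
    [22,0,3,0,0],
  ],
)

```text
clock: 16.98
ee_pos: [0.5156, -0.2891, 0.0954]
eef_rot: [-3.141, -0.0, 1.625]
force: [-2.2, -0.3, 0.4]
width: 0.258
gripper_force: 1.0
```

```bash
cat > chk.py <<'E'
from h import *
d=snap('wrist','w7')['frame'].astype(int); s=bot.state(); print(s['force'].round(1),s['gripper_force'],s['width'])
D=np.load('pics/w7.npz')
for a in (18,20,22,25,28):
    t=np.radians(a)
    print(a,proj(D,np.r_[w([.4875,-.29,.058],-7.5+80*np.sin(t)+6*np.cos(t),25),.016+.08*np.cos(t)-.006*np.sin(t)]).round(0))
for v in (200,215,230,245,260): print(v,[''.join('W' if p.min()>180 else 'g' if p[1]>p[0]+25 else 'k' if p.max()<60 else '.' for p in d[v,230:410:2])])
E
python3 chk.py
```

```text
[-2.7 -0.5  0.5] 1.0207502001867397 0.2605458592295131
18 [[306. 247.]]
20 [[312. 246.]]
22 [[318. 245.]]
25 [[327. 243.]]
28 [[335. 242.]]
200 ['......kgggggggggggggggggggggggggggggggggggg....................................ggggggggggg']
215 ['..WWWWW...........WWWWWWWWWWWWWWWWWWWWWggggWWWW...............................gggggggggggg']
230 ['...WWWW................WWWWW....WWWWWWWWWWWWWWW...............................gggggggggggg']
245 ['W..WWWW................WWWWWWWWWWWWWWWWWWWWWWWW...............................gggggggggggg']
260 ['....WWW................WWWWWWWWWWWWWWWWWWWWWWWW..............................ggggggggggggg']
```

Resistance is 2.7 N and the rail no longer moves, so the board rests on the back. I back off slightly and lift away.

Emit:
step_arm(
  commands=[
    [22,0,-2,0,0],
    [24,0,-4,0,0],
    [26,0,-4,-6,0],
    [26,0,-4,-20,0],
    [26,0,-4,-60,0],
    [26,0,-4,-110,0],
    [26,0,-4,-110,0],
  ],
)

```text
clock: 17.9
ee_pos: [0.5139, -0.2904, 0.2113]
eef_rot: [3.134, 0.005, 1.626]
force: [1.1, -1.0, -0.7]
width: 0.306
gripper_force: 0.0
```

Run:
```python
from h import *
d=snap('wrist','w8')['frame'].astype(int); s=bot.state(); print(s['ee_pos'].round(3),s['force'].round(1))
D=np.load('pics/w8.npz')
for a in (0,18,22,25,30):
    t=np.radians(a)
    print(a,proj(D,[np.r_[w([.4875,-.29,.058],-7.5+80*np.sin(t)+6*np.cos(t)*k,y),.016+.08*np.cos(t)-k*.006*np.sin(t)] for y in (35,10) for k in (-1,1)]).round(0).tolist())
for v in range(170,330,10): print(v,''.join('W' if p.min()>180 else 'g' if p[1]>p[0]+25 else 'k' if p.max()<60 else '.' for p in d[v,230:410:2]))
k0=w(RK,84-140*np.cos(1.55),30+140*np.sin(1.55)); go(k0,.21,np.pi/2+RK[2])
```

```text
[ 0.513 -0.29   0.209] [ 0.2 -0.7 -0.4]
0 [[261.0, 184.0], [278.0, 184.0], [262.0, 218.0], [279.0, 218.0]]
18 [[296.0, 183.0], [312.0, 183.0], [297.0, 218.0], [312.0, 216.0]]
22 [[304.0, 183.0], [319.0, 182.0], [304.0, 217.0], [319.0, 216.0]]
25 [[309.0, 183.0], [324.0, 182.0], [310.0, 217.0], [324.0, 215.0]]
30 [[318.0, 182.0], [332.0, 181.0], [318.0, 216.0], [332.0, 214.0]]
170 gggggggggg.........k.gggggggggggggggggggggg........................ggggggggggggggggggggggg
180 ggggggggggg.....WWWWWW.........WWWWWWWWWWWWWW......................ggggggggggggggggggggggg
190 ggggggggggg.......WWWWW.......WWWWW..WWWWWWWW......................ggggggggggggggggggggggg
200 ggggggggggg........WWWW.....WWWWWWWWWWWWWWWWW......................ggggggggggggggggggggggg
210 ggggggggggg..........WWW...WWWWWWWWWWWWWWWWWW......................ggggggggggggggggggggggg
220 gggggggggggg.........WWWWWWWWWWWWWWWWWWWWWWWW......................ggggggggggggggggggggggg
230 gggggggggggg....WW....WWWWWWWWWWWWWWWWWWWWWWW.....................gggggggggggggggggggggggg
240 gggggggggggg.....WW....WWWWWWWWWWWWWWWWWWWWWW.......
[... 231 characters left out ...]
0 WWWWWWWWWW..ggggggg...ggggggggkkk..ggggggggggggggggggggggggggggggggggggggggggggg..........
280 W.WWWWWWWWggggggggggggggggggggggggggggggggggggggggggggggggggggggggggggg.................gg
290 WWWggggggggggggggggg.......kkkgggggggggggggggggggggggggggggkkk.......ggg..ggg.............
300 ggggggggggg.kkkkkk.......kkkkkgggggggggggggggggg.ggggggggggkkkk.......kkkkkkk.............
310 ggggggggg.kkkkkkk.......kkkkkkgggggggggggggggggggggggggggggkkkkkk.......kkkkkkk...........
320 ggggggg.kkkkkkk..WWWWWW..kkkkkgggggggggggggggggggggggggggg.kkkkk..WWWWWW.kkkkkkkk.........
dx 528.6 dy 106.1 dz -1.3 turn 2.1 clock 17.95 [ 0.5131 -0.29    0.2087] [3.1368e+00 3.0000e-03 1.6255e+00] [ 0.2 -0.7 -0.4] 0.3 0.0
```

The board rests at about 22° lean. I go back to the knob.

Emit:
step_arm(
  commands=[
    [40,60,12,0,0],
    [40,120,24,0,0],
    [40,180,36,0,1],
    [40,240,49,0,2],
    [40,300,61,0,2],
    [40,360,73,0,2],
    [40,420,85,0,2],
    [40,480,97,0,2],
  ],
)

```text
clock: 18.95
ee_pos: [0.582, 0.1972, 0.2046]
eef_rot: [-3.14, 0.0, 1.591]
force: [1.7, 0.4, -0.0]
width: 0.463
gripper_force: 0.0
```

Emit:
step_arm(
  commands=[
    [40,25,5,0,0],
    [40,45,10,0,0],
    [40,49,10,0,0],
    [40,49,10,0,0],
    [40,49,10,0,0],
  ],
)

```text
clock: 19.58
ee_pos: [0.5916, 0.2431, 0.2058]
eef_rot: [3.141, 0.0, 1.589]
force: [0.3, -0.3, -0.5]
width: 0.469
gripper_force: 0.0
```

Run:
```python
from h import *
np.set_printoptions(precision=4,suppress=True)
go([.591,.2445],.1365,np.pi/2+RK[2])
d=snap('wrist','w9')['frame']; D=np.load('pics/w9.npz')
p=proj(D,[.591,.2445,.150])[0];print(p)
m=(d.max(2)<85).astype(np.uint8); u,v=p.round().astype(int)
n,l,st,ce=cv2.connectedComponentsWithStats(m[v-45:v+45,u-45:u+45])
print([ (st[i].tolist(),ce[i].round(0).tolist()) for i in range(1,n) if st[i][4]>150],u-45,v-45)
```

```text
dx 1.4 dy -0.5 dz 69.3 turn -0.0 clock 19.57 [0.5916 0.2431 0.2058] [3.1414 0.0002 1.589 ] [ 0.3 -0.3 -0.5] 0.469 0.0
[317.2815 260.2914]
[([0, 0, 90, 90, 6416], [45.0, 40.0])] 272 215
```

Run:
```python
from h import *
d=cv2.imread('pics/w9.png').astype(int)
for v in range(205,290,4): print(v,''.join('W' if p.min()>180 else 'k' if p.max()<100 and p.max()-p.min()<9 else '.' for p in d[v,270:370:2]))
```

```text
205 ..................................................
209 ..................................................
213 ..................................................
217 ..................................................
221 ..................................................
225 ..................................................
229 ..................................................
233 ..................WW.kkkk..WW.....................
237 .................Wkkkkkkkkkk......................
241 .................kkkkkkkkkkkk.....................
245 .................kkkkkkkkkkkkk....................
249 ................kkkkkkkkkkkkkk....................
253 ................kkkkkkkkkkkkkk....................
257 ................kkkkkkkkkkkkkkk...................
261 ................kkkkkkkkkkkkkkk...................
265 ................kkkkkkkkkkkkkk....................
269 ..................kkkkkkkkkk......................
273 ..................WW.kkkk.WWW.....................
277 ..................WWWWWWWWWWW.....................
281 ..................WWWWWWWWWWW.....................
285 k.................WWWWWWWWWWW..................kkk
289 kk................WWWWWWWWWWW..................kkk
```

The knob top is measured at (316,259) against (317,260) predicted, so I descend and grip.

Emit:
step_arm(
  commands=[
    [40,1,-0.5,40,0],
    [40,1,-0.5,64,0],
    [40,1,-0.5,69,0],
    [15,1,-0.5,69,0],
    [15,1,-0.5,69,0],
    [15,1,-0.5,69,0],
  ],
  squeeze=20,
)

```text
clock: 20.38
ee_pos: [0.5914, 0.2452, 0.1376]
eef_rot: [3.14, 0.0, 1.59]
force: [-0.3, -2.2, 2.3]
width: 0.201
gripper_force: 21.6
```

Run:
```python
from h import *
y0=bot.state()['eef_rot'][2];c,n=np.cos(y0),np.sin(y0); print(bot.state()['ee_pos'])
pv=np.array([.5942,.1037]); k=np.array([.591,.2445]) # keeper direction as measured
t0=np.arctan2(k[1]-w(RK,84,30)[1],-(k[0]-w(RK,84,30)[0]))+RK[2]; print('theta',t0)
for t in np.linspace(t0,0,17)[1:]:
    D=(w(RK,84-140*np.cos(t),30+140*np.sin(t))-w(RK,84-140*np.cos(t0),30+140*np.sin(t0)))*1000
    print('%.2f %.1f %.1f'%(t,c*D[0]+n*D[1],n*D[0]-c*D[1]))
```

```text
[0.59138779 0.24524127 0.13757885]
theta 1.5564085986259448
1.46 -0.8 -13.6
1.36 -3.0 -27.0
1.26 -6.5 -40.2
1.17 -11.2 -53.0
1.07 -17.1 -65.2
0.97 -24.2 -76.8
0.88 -32.4 -87.7
0.78 -41.6 -97.7
0.68 -51.7 -106.8
0.58 -62.7 -114.9
0.49 -74.4 -121.8
0.39 -86.7 -127.6
0.29 -99.6 -132.2
0.19 -112.8 -135.5
0.10 -126.2 -137.5
0.00 -139.8 -138.1
```

Emit:
step_arm(
  commands=[
    [10,-0.8,-13.6,0,0],
    [10,-3,-27,0,0],
    [10,-6.5,-40.2,0,0],
    [10,-11.2,-53,0,0],
    [10,-17.1,-65.2,0,0],
    [10,-24.2,-76.8,0,0],
    [10,-32.4,-87.7,0,0],
    [10,-41.6,-97.7,0,0],
  ],
)

```text
clock: 21.38
ee_pos: [0.4933, 0.2014, 0.1371]
eef_rot: [3.14, -0.0, 1.591]
force: [1.7, 1.9, 5.3]
width: 0.199
gripper_force: 22.4
```

Emit:
step_arm(
  commands=[
    [10,-10.1,-9.1,0,0],
    [10,-21.1,-17.2,0,0],
    [10,-32.8,-24.1,0,0],
    [10,-45.1,-29.9,0,0],
    [10,-58,-34.5,0,0],
    [10,-71.2,-37.8,0,0],
    [10,-84.6,-39.8,0,0],
    [10,-98.2,-40.4,0,0],
  ],
)

```text
clock: 22.38
ee_pos: [0.4553, 0.1023, 0.1366]
eef_rot: [-3.142, -0.0, 1.591]
force: [2.6, 2.9, 4.9]
width: 0.202
gripper_force: 22.6
```

Emit:
step_arm(
  commands=[
    [10,-1,0,0,0],
    [10,-2,0,0,0],
    [10,-2,0,0,0],
  ],
)

```text
clock: 22.75
ee_pos: [0.4553, 0.1003, 0.1366]
eef_rot: [-3.141, 0.0, 1.59]
force: [0.7, 0.8, 6.0]
width: 0.201
gripper_force: 22.7
```

Emit:
step_arm(
  commands=[
    [10,-1.5,0,0,0],
    [10,-3,0,0,0],
    [10,-3,0,0,0],
  ],
)

```text
clock: 23.12
ee_pos: [0.4554, 0.0993, 0.1366]
eef_rot: [-3.141, -0.005, 1.591]
force: [0.4, 9.5, 4.9]
width: 0.2
gripper_force: 22.6
```

Force rose to 9.5 N, so the keeper is against its shut stop. I release, rise and check.

Emit:
step_arm(
  commands=[
    [10,2,0,0,0],
    [40,2,0,0,0],
    [40,2,0,0,0],
    [40,2,0,-40,0],
    [40,2,0,-90,0],
    [40,2,0,-90,0],
    [40,2,0,-90,0],
  ],
)

```text
clock: 24.0
ee_pos: [0.4553, 0.0996, 0.2257]
eef_rot: [-3.14, 0.0, 1.59]
force: [-0.1, 0.6, -0.2]
width: 0.463
gripper_force: 0.0
```

Run:
```python
from h import *
d=snap('wrist','w10')['frame'].astype(int); D=np.load('pics/w10.npz'); s=bot.state(); print(s['ee_pos'].round(4),s['force'].round(1))
print(proj(D,[np.r_[w(RK,-56,30),.150],np.r_[w(RK,84,30),.118],np.r_[w(RK,-30,38),.116],np.r_[w(RK,-30,22),.116],np.r_[w(RK,55,38),.116],np.r_[w(RK,55,22),.116]]).round(0).tolist())
g=d.min(2)
for u in (325,350,380,410,440,465): # bar edges per column
    c=np.where(g[200:290,u]>200)[0]+200; print(u,c.min() if len(c) else None,''.join('W' if x>190 else '.' for x in g[215:275,u]))
# rest check in top and scene: compare to prior frames
for n in ('scene','top'):
    a=snap(n,n+'9')['frame'].astype(int); b=cv2.imread(f'pics/{n}0.png')[:,:,::-1].astype(int)
    m=(abs(a-b).max(2)>40).astype(np.uint8); k,l,st,ce=cv2.connectedComponentsWithStats(m)
    print(n,[st[i].tolist() for i in range(1,k) if st[i][4]>12])
```

```text
[0.455  0.0996 0.2251] [-0.4 -0.1 -0.7]
[[319.0, 249.0], [515.0, 236.0], [355.0, 224.0], [355.0, 245.0], [474.0, 224.0], [471.0, 246.0]]
325 226 ...........W................................................
350 226 ...........WWWWWWWWWWWWWWWWWWWW.............................
380 226 ...........WWWWWWWWWWWWWWWWWWWW...WWWWWWWWW.................
410 226 ...........WWWWWWWWWWWWWWWWWWWW...........WWWWWWWWWWWWWWWWWW
440 226 ...........WWWWWWWWWWWWWWWWWWWWWWWWWWWWWWWWWWWWWWWWWWWWWWWWW
465 200 ..........WWWWWWWWWWWWWWWWWWWWW.............................
scene [[36, 0, 92, 114, 3970], [286, 0, 120, 147, 9892], [108, 71, 8, 5, 13], [262, 77, 24, 47, 322], [56, 84, 26, 42, 290], [283, 93, 10, 14, 47], [71, 99, 6, 6, 18], [352, 110, 32, 9, 131], [355, 118, 31, 43, 420], [311, 146, 17, 5, 45], [362, 151, 6, 6, 21], [357, 159, 5, 13, 47], [372, 165, 5, 10, 13], [360, 173, 4, 12, 35], [327, 226, 38, 14, 267], [371, 228, 8, 13, 55], [166, 244, 55, 15, 364], [300, 249, 17, 9, 120]]
top [[195, 180, 170, 300, 22225], [316, 246, 14, 6, 33], [393, 248, 48, 23, 800], [503, 363, 89, 49, 2655], [496, 363, 144, 117, 8784], [620, 367, 9, 7, 30], [620, 370, 20, 20, 298], [500, 385, 6, 9, 31], [631, 391, 9, 3, 15], [451, 435, 57, 29, 338], [441, 459, 11, 9, 31], [429, 461, 15, 11, 37], [420, 467, 13, 13, 84], [411, 473, 6, 7, 17], [405, 475, 6, 5, 13], [486, 474, 10, 6, 33]]
```

The keeper bar is back at its starting image line. The scene difference shows only the removed board, its lever, the board now in the rest, and the arm. I hand the job in.

```bash
python3 -c "
from rig import bot
print(bot.job_done())"
```

```text
the job is handed in; nothing more can be done
None
```

The job is handed in at about 24 s of the 72 s limit: the finned board leans at roughly 22° in the inspection rest with its fins facing out, the keeper is shut against its stop over the capacitor and relay boards, and before/after images showed nothing else on the table moved; one lift row briefly dipped the tool the wrong way beside the open keeper, with no sign of contact.

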